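# Snap the fat marker into the organiser's sloping fork clip

### The arm

A 6-joint arm with a two-finger parallel gripper is mounted at the origin on the work surface. World frame = base frame: x ahead of the robot, y to its left, z up, the work surface at z = 0. Lengths are in m, angles in rad, forces in N, time in s.
With the tool pointing down it reaches from about 0.3 to 0.775 m from the base axis. Payload 14.6 kg.
Tool frame: the origin (TCP) lies midway between the tips of the shut fingers; the grasp point (between the pads) lies 19 mm behind it (tcp_to_grasp is the distance from the TCP to the grasp point, in m); z points along the fingers, y is the line along which they close (so a half turn about z gives the same grasp; the last joint's range is limited). The gripper opens to 94 mm and grips with 3 to 60 N. Pads are 16 mm wide; open, the fingers measure 119 mm over their backs; the gripper's body (75 mm by 177 mm) begins 78 mm behind the grasp point.
Start: joints at [1.124, 0.3, 1.521, -0, 1.321, -0.067], TCP at [0.204, 0.511, 0.205] pointing down, gripper open.
Joint ranges: [-3.03, 3.03], [-0.79, 2.21], [0.23, 2.52], [-1.04, 4.18], [0, 3.07], [-2.55, 2.55]. Speed limits (rad/s): [2.22, 2.22, 2.57, 3.14, 3.14, 3.14].

### API

Orientations are given as [roll, pitch, yaw] about the fixed x, y, z axes, in that order (R = Rz(yaw) Ry(pitch) Rx(roll)).
In Python, from station import * gives the robot as it stands.
- The arm moves only by the tool send_rows, never from a script. Its argument "motion" is a list of rows, each a list of 3 entries, a list of its own where there are three numbers: the shift along the tool's x, y, z in units of 0.03 m (1.0 is 0.03 m), then the turn, a rotation vector about the tool's x, y, z in units of 0.12 rad (1.0 is 0.12 rad), then the opening, from -1 (shut) to 1 (fully open). In form: [[[x, y, z], [rx, ry, rz], grip], ...]. A call has 1 to 12 rows; each row shifts and turns the commanded pose from where the row before left it, along the tool's axes as they then stand; what a row does not reach is not made up. A row lasts 1/10 s, in which the tool goes at most 50 mm and 8.59 degrees, less where a joint would pass 70% of its speed; a pose out of reach is approached as far as the arm can. A call with a number of a shift or a turn outside -1 to 1 is refused whole. A call with a gripper value outside its range is refused whole. The fingers move at their own pace and stop on an object; "squeeze" is the grip in N (left out, the last holds). Time passes only in rows, so rows that do not move let the fingers close. It gives the time, the measured TCP pose, the force, the opening and the grip force at its end, in the units of the state.
- get_obs(): the state, without advancing time (a new reading comes with each control period).
- camera(name): name is "side" or "top" or "wrist"; returns a dict with "pixels" (400x640x3 uint8, red, green, blue), "depth" (400x640 float32, m along the optical axis (not along the pixel's ray), 0 where there is no reading), "fx", "fy", "cx", "cy" (pixels), "rvec" (rotation vector, rad) and "tvec" (3), from world to camera coordinates, as OpenCV has them. Camera axes: x right, y down, z forward; pixel columns grow to the right and rows downward; lengths in m; the calibration is good to about 2 mm. A picture is of the moment at which its call begins.
- hand_in(): hands the job in; it is judged then, once.
The state is a dict: "time_s": time; "qpos": joint angles; "joint_vel": joint speeds; "tau": joint torques, N m; "ee_pos": TCP position; "eef_rot": TCP orientation; "force": force on the tool from outside, world axes, zero at the start; "moment": the same for the moment, N m; "grip_width": finger opening in m; "grip_force": force on a finger pad.
Only numpy, scipy, OpenCV 4.12 (cv2) and the standard library are available. Lean on these libraries where they do the work, as an engineer would, in place of code of your own. Each camera call takes 0.05 s, during which the arm holds its last target. There are 200 camera calls.

### The job

Pick up the fat marker lying on the bench and push it down into the sloping double fork clip on the side of the black desk organiser, past the sprung jaw, until it lies fully home in both forks and the jaw has closed over it. Either end may point either way, but the round barrel must lie in the forks with one hexagonal end outside each of them. Let go of it, and leave the hole punch and the tape dispenser where they are.

Things in the scene. Friction and masses are not known exactly. Their poses are not given: they have to be found in the camera images.
- marker: fat marker, 150 mm long (+4 mm nub at one end), 60 g: round barrel 18 mm in diameter, 110 mm long, grey metal and black; a black hexagonal block at each end, 20 mm long, 22 mm across flats, stops it rolling. Starts lying level on the bench, axis 11 mm up. Origin on its axis at mid length; y runs along it
- clip: sloping double fork clip on the organiser's left side (from the robot), fixed. Origin: where the seated marker's middle belongs, 120 mm above the bench. y: along the seated marker, level, roughly away from the robot; z: straight out of the mouth, leaning left 30 degrees from vertical; x: up the slope. Forks 14 mm wide at y = -38 and +38 mm; fingers fit in the 62 mm between. Seat floor at z = -9 mm
- prong_lip (a point): top edge, at y = 0, of the two forks' fixed lower prongs: (-18.5, 0, 22) mm in the clip frame. The prongs' inner faces are at x = -10 mm, straight up to z = 8, then flaring out to here
- jaw_nose (a point): nose of the closed jaw, at y = 0 between its two fingers: (4, 0, 11) mm in the clip frame. The jaw stands on the upper side of each fork, inner face at x = 11 mm, a lead-in flaring from the nose to (12, 31), top at (18, 36) in x, z. Its 6 mm hinge rod crosses the finger gap at x = 15.5, z = -29 mm; behind it the 80 x 180 mm base plate, face at z = -36
- organiser: black steel desk organiser, 190 mm long, clamped to the bench's far edge, fixed; origin on the bench top; its y points roughly away from the robot, its -x to the left, z up; clip origin at (-60, 0, 120) mm in it. Thin pen and stacked plastic clips in its upper wire tray, pencils in a cup below
- tray_edge (a point): middle of the upper wire tray's front rim, at (-43, 0, 223) mm in the organiser frame. The tray (underside 203 mm up, 188 mm wide, 85 mm deep) begins 17 mm behind the clip's centre and 83 mm above it: a gripper pointing straight down over the clip hits it, one tilted along the clip's z axis passes in front
- jaw (a joint): hinge angle of the sprung jaw (one part with a finger at each fork), rad: 0 closed, grows as the jaw is pushed up the slope, about 0.12 as the barrel passes, at most 0.5; it springs shut; pushing the marker in takes about 8 to 13 N
- punch: metal hole punch standing on the bench, 62 x 105 x 58 mm, origin at the centre of its underside; to be left alone
- tape_dispenser: pink desk tape dispenser standing on the bench, 48 x 125 x 81 mm, origin at the centre of its underside; to be left alone
Mind the look-alikes: they are no part of the job. Of the things like the marker, leave any that is turquoise; of the rest the larger one is meant.

How it is judged:
At the end, for the whole second after the job is handed in: The marker lies at rest in both forks: its middle within 4 mm (x), 14 mm (y, along it) and 3 mm (z) of the clip's origin, parallel to the clip's y axis within 0.08 rad (either way round), and the jaw has sprung shut over it (below 0.04 rad) (x of marker in the frame of clip between -0.004 and 0.004 m and z of marker in the frame of clip between -0.003 and 0.003 m and y of marker in the frame of clip between -0.014 and 0.014 m and angle between the y axis of marker and the y axis of clip, either way round below 0.08 rad and value of joint jaw below 0.04 rad and linear speed of marker below 0.02 m/s); the robot touches nothing.
It fails at once if the hole punch is moved by more than 20 mm (distance of punch from where it was at the start of the episode above 0.02 m).
It fails at once if the tape dispenser is moved by more than 20 mm (distance of tape_dispenser from where it was at the start of the episode above 0.02 m).
It also fails if it takes over 50 s, if anything falls off the work surface, if the arm or the gripper's body presses on something with over 40 N, if the wrist force passes 120 N, or if a joint passes its speed limit or range.

## Working session

There is one attempt and no reset: what is moved stays moved. The work goes in short steps, Python scripts to look and compute and a tool call to move; the robot and the scene stay as the last step left them, time stands still between calls to the robot, and variables do not carry over. Pictures are saved under pics/ and viewed, at most 10 in all, crops included, and the job is handed in when it is done.

Besides the shell and the picture viewer there is one more tool, called in YAML: its name, and indented under it one key for each argument. send_rows: Moves the arm, as the interface text tells. Its arguments: {"type":"object","properties":{"motion":{"type":"array"},"squeeze":{"type":"number"}},"required":["motion"]}

```bash
mkdir -p pics; ls
python3 - <<'E'
from station import *
import cv2,numpy as np
o=get_obs(); print(o)
for n in ("side","top","wrist"):
    c=camera(n); cv2.imwrite(f"pics/{n}0.png",c["pixels"][:,:,::-1]); np.savez(f"{n}0.npz",**c)
    R=cv2.Rodrigues(c["rvec"])[0]; print(n,c["fx"],c["cx"],c["cy"],-R.T@c["tvec"],R[2])
E
```

```text
pics
{'time_s': 0.0, 'qpos': array([ 1.12441204e+00,  3.00493617e-01,  1.52158459e+00,  1.35168973e-05,
        1.32068770e+00, -6.66095384e-02]), 'joint_vel': array([-6.12400603e-05,  6.16189162e-04,  4.64561698e-04, -5.96882695e-04,
        1.52355942e-03,  1.37114388e-04]), 'tau': array([-3.03644221e-03, -5.31812239e+01, -3.52721035e+01,  7.08875502e-02,
        2.44569022e-02, -7.80450205e-05]), 'ee_pos': array([0.20378237, 0.51057341, 0.20487249]), 'eef_rot': array([-3.14042287e+00, -9.11553558e-05,  2.76181450e+00]), 'force': array([0.7184636 , 0.56328804, 0.66253899]), 'moment': array([ 0.00462406,  0.00597875, -0.0186162 ]), 'grip_force': 0.0, 'grip_width': 0.09395760842022564}
side 400.8547769672149 318.8710751994474 195.8818149033372 [ 0.07712364 -0.6056263   0.91752818] [ 0.39668996  0.54904031 -0.7356574 ]
top 424.55085613811127 324.1762511314164 196.02659175123924 [ 0.3774179  -0.05449416  1.04763715] [ 0.10781234 -0.02614634 -0.99382738]
wrist 333.0717793404038 319.0699925437955 200.91678091709983 [0.13898433 0.53686952 0.38404911] [ 0.22183333 -0.08991679 -0.97092994]
```

View pics/top0.png

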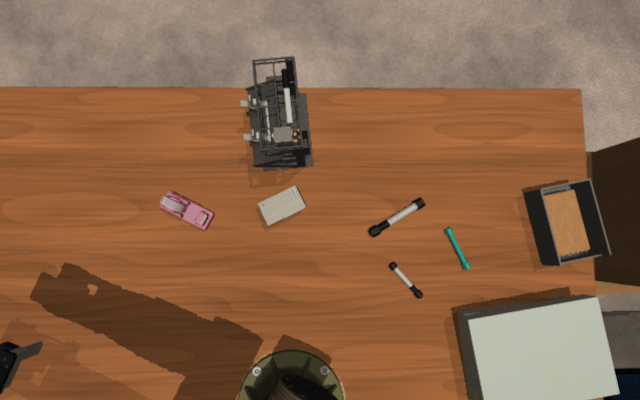

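View pics/side0.png

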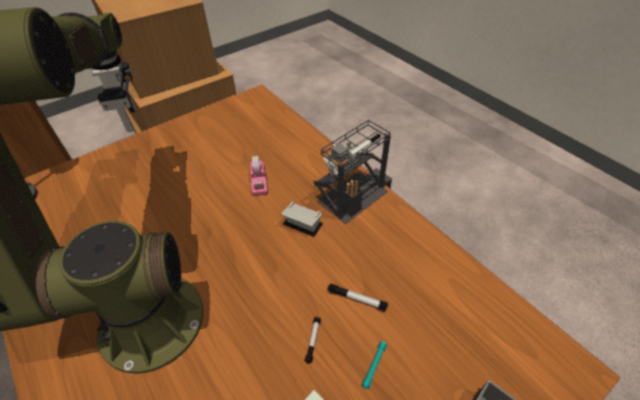

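Top view: three marker-like things. The large grey/black one is at (397,217), a smaller grey/black one at (405,280), and a turquoise one at (457,249). The large one fits, being the larger of the two that aren't turquoise. The organiser is at (280,115), with the clip on its left side at about (248,120). I'll confirm this in an enlarged crop.

Run:
```python
import cv2,numpy as np
t=cv2.imread("pics/top0.png"); s=cv2.imread("pics/side0.png")
a=cv2.resize(t[50:175,235:325],None,fx=4.8,fy=4.8,interpolation=cv2.INTER_CUBIC) #432x600
b=cv2.resize(t[190:305,360:475],None,fx=2.6,fy=2.6,interpolation=cv2.INTER_CUBIC) #299
c=cv2.resize(s[275:370,305:400],(299,299),interpolation=cv2.INTER_CUBIC)
r=np.zeros((600,432+299,3),np.uint8); r[:,:432]=a; r[:299,432:]=b; r[300:599,432:]=c
cv2.imwrite("pics/crop1.png",r)
```

```text
(no output)
```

View pics/crop1.png

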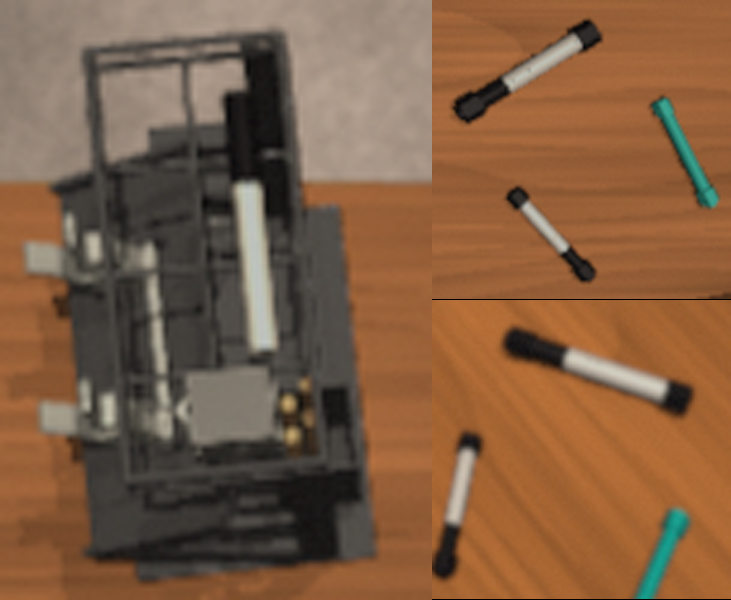

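The crop confirms the choice: the big black/grey marker has its hex blocks at top-image pixels about (373,231) and (420,204), and at side-image pixels about (333,289) and (383,306). The prong tips are at about (240,104) and (243,137) in the top image.

```bash
cat > h.py <<'E'
import cv2,numpy as np
from scipy.spatial.transform import Rotation as Ro
def load(n): return dict(np.load(n))
def ray(c,p):
    R=cv2.Rodrigues(c["rvec"])[0]; o=-R.T@c["tvec"]
    d=R.T@np.array([(p[0]-c["cx"])/c["fx"],(p[1]-c["cy"])/c["fy"],1]); return o,d
def atz(c,p,z): o,d=ray(c,p); return o+d*(z-o[2])/d[2]
def dep(c,p):
    o,d=ray(c,p); return o+d*float(c["depth"][int(round(p[1])),int(round(p[0]))])
def tri(obs):
    A=np.zeros((3,3));b=np.zeros(3)
    for c,p in obs:
        o,d=ray(c,p);d=d/np.linalg.norm(d);M=np.eye(3)-np.outer(d,d);A+=M;b+=M@o
    x=np.linalg.solve(A,b)
    return x,[np.linalg.norm(np.cross(x-ray(c,p)[0],ray(c,p)[1]/np.linalg.norm(ray(c,p)[1]))) for c,p in obs]
def proj(c,X): return cv2.projectPoints(np.array(X,float).reshape(-1,3),c["rvec"],c["tvec"],np.array([[c["fx"],0,c["cx"]],[0,c["fy"],c["cy"]],[0,0,1.]]),None)[0].reshape(-1,2)
E
python3 - <<'E'
from h import *
np.set_printoptions(precision=4,suppress=True)
t=load("top0.npz");s=load("side0.npz");w=load("wrist0.npz")
for a,b in (((372.7,231.2),(333,288.7)),((420,203.8),(383.2,305.8))):
    print("mk",tri([(t,a),(s,b)]),dep(t,a),atz(t,a,.011))
l=[atz(t,p,.13) for p in ((240.2,103.75),(243.3,137.1))]; print(l,np.linalg.norm(l[0]-l[1]))
def full(p): return (235+p[0]/4.8,50+p[1]/4.8)
for n,p in dict(trFL=(90,50),trNL=(130,475),trNR=(318,470),baseNL=(95,555),baseNR=(370,555),baseL=(110,500)).items(): print(n,dep(t,full(p)),atz(t,full(p),.223))
# marker angle by depth-free segmentation of non-wood pixels
for n,p in dict(punch=(282,205),tape=(187,210)).items(): print(n,dep(t,p))
print(proj(w,[.6,.05,.13]))
E
```

```text
mk (array([ 0.4046, -0.2018,  0.0018]), [np.float64(0.0013911650214676898), np.float64(0.0013911650214677275)]) [ 0.4029 -0.1986  0.02  ] [ 0.4031 -0.1998  0.011 ]
mk (array([ 0.4702, -0.3181,  0.012 ]), [np.float64(0.00042844708233485355), np.float64(0.0004284470823346439)]) [ 0.4688 -0.3149  0.0233] [ 0.4699 -0.3181  0.011 ]
[array([0.6832, 0.1063, 0.13  ]), array([0.6077, 0.0984, 0.13  ])] 0.07587998433257404
trFL [0.7411 0.0639 0.2255] [0.7422 0.0643 0.223 ]
trNL [0.5606 0.0458 0.2225] [0.5605 0.0457 0.223 ]
trNR [ 0.5644 -0.0312  0.2151] [ 0.5626 -0.0314  0.223 ]
baseNL [0.555  0.0808 0.07  ] [0.5272 0.0596 0.223 ]
baseNR [ 0.5668 -0.0522  0.0044] [ 0.5271 -0.0527  0.223 ]
baseL [0.5805 0.0728 0.0776] [0.5501 0.0538 0.223 ]
punch [0.4641 0.0182 0.0562]
tape [0.4559 0.2485 0.0213]
[[ 80.7533 650.4628]]
```

send_rows:
  motion:
    - [[-0.9, -0.65, -0.25], [0, 0, 0], 1]
    - [[-0.9, -0.65, -0.25], [0, 0, 0], 1]
    - [[-0.9, -0.65, -0.25], [0, 0, 0], 1]
    - [[-0.9, -0.65, -0.25], [0, 0, 0], 1]
    - [[-0.9, -0.65, -0.25], [0, 0, 0], 1]
    - [[-0.9, -0.65, -0.25], [0, 0, 0], 1]
    - [[-0.9, -0.65, -0.25], [0, 0, 0], 1]
    - [[-0.9, -0.65, -0.25], [0, 0, 0], 1]
    - [[-0.9, -0.65, -0.25], [0, 0, 0], 1]
    - [[-0.9, -0.65, -0.25], [0, 0, 0], 1]
    - [[-0.9, -0.65, -0.25], [0, 0, 0], 1]
    - [[-0.9, -0.65, -0.25], [0, 0, 0], 1]

```text
time_s: 1.35
ee_pos: [0.4185, 0.1721, 0.2957]
eef_rot: [-3.142, -0.0, 2.762]
force: [-1.0, 0.2, -0.7]
grip_width: 0.0941
grip_force: 0.0
```

send_rows:
  motion:
    - [[-0.9, -0.65, -0.25], [0, 0, 0], 1]
    - [[-0.9, -0.65, -0.25], [0, 0, 0], 1]
    - [[0, 0, 0], [0, 0, 0], 1]
    - [[0, 0, 0], [0, 0, 0], 1]

```text
time_s: 1.75
ee_pos: [0.4537, 0.1169, 0.3101]
eef_rot: [-3.141, -0.001, 2.76]
force: [0.4, -0.7, -0.4]
grip_width: 0.0939
grip_force: 0.0
```

Run:
```python
from station import *
import cv2,numpy as np
c=camera("wrist"); cv2.imwrite("pics/w1.png",c["pixels"][:,:,::-1]); np.savez("w1.npz",**c)
from h import *
print(proj(c,[[.649,.074,.12],[.6832,.1063,.13],[.6077,.0984,.13]]))
```

```text
[[344.91202792 335.89179647]
 [379.29979154 354.71970361]
 [352.3138816  306.73926458]]
```

View pics/w1.png

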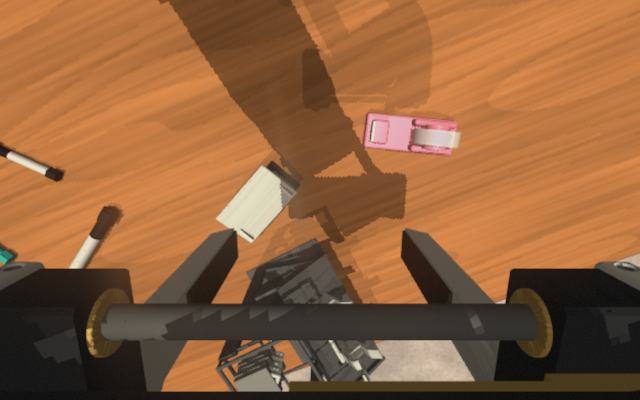

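The wrist view at this pose shows the organiser at (300,300), mostly hidden by the gripper's crossbar. The image's upper half is clear, so I'll move further ahead to bring the clip into it.

send_rows:
  motion:
    - [[-1, 0.15, 0], [0, 0, 0], 1]
    - [[-1, 0.15, 0], [0, 0, 0], 1]
    - [[-1, 0.15, 0], [0, 0, 0], 1]
    - [[-1, 0.15, 0], [0, 0, 0], 1]
    - [[-1, 0.15, 0], [0, 0, 0], 1]
    - [[-1, 0.15, 0], [0, 0, 0], 1]
    - [[-1, 0.15, 0], [0, 0, 0], 1]
    - [[0, 0, 0], [0, 0, 0], 1]
    - [[0, 0, 0], [0, 0, 0], 1]

```text
time_s: 2.7
ee_pos: [0.6602, 0.0697, 0.3095]
eef_rot: [-3.141, -0.001, 2.763]
force: [0.5, 0.0, -0.6]
grip_width: 0.0943
grip_force: 0.0
```

Run:
```python
from station import *
import cv2,numpy as np
c=camera("wrist"); np.savez("w2.npz",**c)
from h import *
p=proj(c,[[.649,.074,.12],[.6832,.1063,.13],[.6077,.0984,.13]]);print(p)
x,y=np.clip(p[0].astype(int)-[100,75],0,[440,250]); print(x,y)
cv2.imwrite("pics/w2.png",cv2.resize(c["pixels"][y:y+150,x:x+200,::-1],None,fx=4,fy=4,interpolation=cv2.INTER_CUBIC))
```

```text
[[319.00052326 172.5386304 ]
 [357.72643318 191.81546042]
 [326.01879871 129.39572266]]
219 97
```

View pics/w2.png

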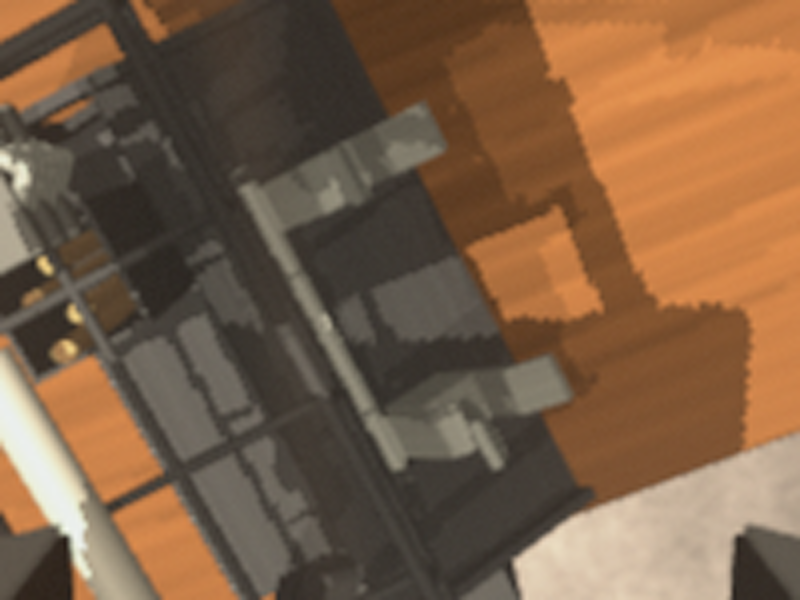

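In the crop, the near prong's lip is centred at (434,126), which is full-image (327.5,128.5). The far one is at (564,377), which is full-image (360,191.3). A light bar runs from (245,185) to (400,465), and I'll check whether it's the hinge rod or part of the jaw.

```bash
cat >> h.py <<'E'
def clip(o,yaw):
    oy=np.array([np.cos(yaw),np.sin(yaw),0]);ox=np.array([np.sin(yaw),-np.cos(yaw),0]);z=np.array([0,0,1.])
    cx=np.cos(np.pi/6)*ox+.5*z; cz=-.5*ox+np.cos(np.pi/6)*z
    return np.c_[cx,oy,cz],np.array(o)
E
python3 - <<'E'
from h import *
np.set_printoptions(precision=4,suppress=True)
w=load("w2.npz");t=load("top0.npz")
f=lambda p:(219+p[0]/4,97+p[1]/4)
n,fa=(434,126),(564,377)
N=tri([(w,f(n)),(t,(243.3,137.1))]);F=tri([(w,f(fa)),(t,(240.2,103.75))]);print(N,F)
print("atz",atz(w,f(n),.13),atz(w,f(fa),.13))
N=(N[0]+atz(w,f(n),.13))/2;F=(F[0]+atz(w,f(fa),.13))/2
d=F-N;yaw=np.arctan2(d[1],d[0]);print("yaw",yaw,np.linalg.norm(d))
m=(N+F)/2
C,_=clip([0,0,0],yaw); o=m-C@np.array([-.0185,0,.022]);o[2]=.12;print("origin",o)
P=lambda x,y,z:C@np.array([x,y,z])/1000+o
names=[(15.5,-38,-29),(15.5,38,-29),(18,-38,36),(18,38,36),(4,-38,11),(4,38,11),(-10,-31,-9),(-10,31,-9),(-18.5,-45,22),(-18.5,45,22)]
for a in names: print(a,(proj(w,P(*a))[0]-[219,97])*4)
for p in [(245,190),(262,215),(325,320),(380,420),(434,126),(564,377),(350,160),(290,205),(400,435),(470,430)]:
    X=dep(w,f(p)); print(p,X,(C.T@(X-o))*1000)
E
```

```text
(array([0.608 , 0.0996, 0.127 ]), [np.float64(0.0008145428522813444), np.float64(0.0008145428522813952)]) (array([0.6875, 0.1091, 0.1157]), [np.float64(0.0005045375453074989), np.float64(0.0005045375453073561)])
atz [0.6074 0.1002 0.13  ] [0.6835 0.1088 0.13  ]
yaw 0.1164861175890293 0.07853740957420069
origin [0.6497 0.0776 0.12  ]
(15.5, -38, -29) [264.6004 221.1718]
(15.5, 38, -29) [390.3783 445.458 ]
(18, -38, 36) [349.2027 184.3654]
(18, 38, 36) [492.964  449.4802]
(4, -38, 11) [352.0841 177.5325]
(4, 38, 11) [484.8384 422.8731]
(-10, -31, -9) [373.6842 190.4461]
(-10, 31, -9) [475.1814 378.9182]
(-18.5, -45, 22) [422.8238 107.46  ]
(-18.5, 45, 22) [576.2956 401.3406]
(245, 190) [0.6049 0.044  0.105 ] [ 16.8806 -48.3966 -27.0201]
(262, 215) [0.6133 0.0457 0.1045] [ 16.0168 -39.945  -27.1733]
(325, 320) [0.6479 0.0509 0.1052] [ 15.391   -4.8944 -25.9341]
(380, 420) [0.6814 0.0547 0.1067] [ 16.1681  28.7601 -24.7235]
(434, 126) [0.6075 0.1002 0.1281] [-19.6653 -39.349   20.7033]
(564, 377) [0.6842 0.1089 0.1275] [-19.7784  37.8167  20.0243]
(350, 160) [0.6065 0.0779 0.1584] [ 14.6088 -42.9689  35.8993]
(290, 205) [0.613  0.0556 0.1169] [ 13.6943 -39.0317 -11.4892]
(400, 435) [0.6875 0.0587 0.1081] [ 14.094   35.2777 -21.9217]
(470, 430) [0.6874 0.0795 0.1326] [ 8.398  37.5905  9.6709]
```

The bar is the hinge rod, and the clip model fits to within about 2 mm (yaw about 0.108, origin about (0.649, 0.077, 0.12)). Next I'll move to the marker.

send_rows:
  motion:
    - [[0.05, -1, 0], [0, 0, 0], 1]
    - [[0.05, -1, 0], [0, 0, 0], 1]
    - [[0.05, -1, 0], [0, 0, 0], 1]
    - [[0.05, -1, 0], [0, 0, 0], 1]
    - [[0.05, -1, 0], [0, 0, 0], 1]
    - [[0.05, -1, 0], [0, 0, 0], 1]
    - [[0.05, -1, 0], [0, 0, 0], 1]
    - [[0.05, -1, 0], [0, 0, 0], 1]
    - [[0.05, -1, 0], [0, 0, 0], 1]
    - [[0.05, -1, 0], [0, 0, 0], 1]
    - [[0.05, -1, 0], [0, 0, 0], 1]
    - [[0.05, -1, 0], [0, 0, 0], 1]

```text
time_s: 3.95
ee_pos: [0.5092, -0.2589, 0.3113]
eef_rot: [-3.141, 0.001, 2.763]
force: [0.5, 0.2, -0.1]
grip_width: 0.0937
grip_force: 0.0
```

send_rows:
  motion:
    - [[0, -1, 0], [0, 0, 0], 1]
    - [[0, -1, 0], [0, 0, 0], 1]
    - [[0, -0.8, 0], [0, 0, 0], 1]
    - [[0, 0, 0.8], [0, 0, 0.95], 1]
    - [[0, 0, 0.8], [0, 0, 0.95], 1]
    - [[0, 0, 0.8], [0, 0, 0.95], 1]
    - [[0, 0, 0.8], [0, 0, 0.95], 1]
    - [[0, 0, 0.8], [0, 0, 0.95], 1]
    - [[0, 0, 0.8], [0, 0, 0.95], 1]
    - [[0, 0, 0], [0, 0, 0], 1]
    - [[0, 0, 0], [0, 0, 0], 1]

```text
time_s: 5.05
ee_pos: [0.4793, -0.3366, 0.1678]
eef_rot: [3.141, 0.001, 2.082]
force: [0.5, 0.5, 0.1]
grip_width: 0.0941
grip_force: 0.0
```

Run:
```python
from station import *
import cv2,numpy as np
c=camera("wrist"); np.savez("w3.npz",**c)
from h import *
print(proj(c,[[.4365,-.259,.011],[.403,-.2,.011],[.47,-.318,.011]]))
cv2.imwrite("pics/w3.png",c["pixels"][:,:,::-1])
```

```text
[[320.17284032  98.56941515]
 [319.843559    21.20875608]
 [320.47024329 168.4406445 ]]
```

View pics/w3.png

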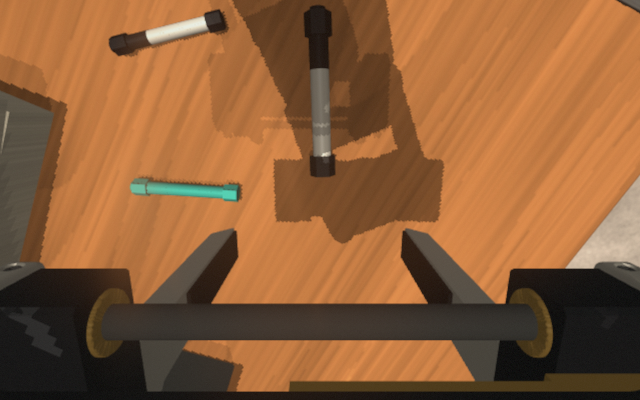

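The marker shows at columns 318–322. Its barrel starts at about row 37 (upper block) and ends at about row 153 (lower block), and the outer ends are at rows 6 and 176. The pink-free area around it is clear.

Run:
```python
from h import *
np.set_printoptions(precision=4,suppress=True)
w=load("w3.npz")
print(dep(w,(319,50)),dep(w,(320.5,120)))
for z in (.011,.018):
  a,b=atz(w,(318.3,37),z),atz(w,(321.8,153),z);d=a-b;print(z,(a+b)/2,np.linalg.norm(d),np.arctan2(d[1],d[0]))
a,b=atz(w,(317.5,22),.02),atz(w,(322,166),.02);d=a-b;print((a+b)/2,np.linalg.norm(d),np.arctan2(d[1],d[0]))
m=np.array([.4365,-.259]);p=np.array([.4793,-.3366]);y=2.082
R=np.array([[np.cos(y),np.sin(y)],[np.sin(y),-np.cos(y)]]);print("tool xy mm",R.T@(m-p)*1000,R.T@((a+b)[:2]/2-p)*1000)
```

```text
[ 0.4151 -0.2231  0.0198] [ 0.4466 -0.2763  0.02  ]
0.011 [ 0.4359 -0.258   0.011 ] 0.10688534945472568 2.1142492928881094
0.018 [ 0.4361 -0.2584  0.018 ] 0.1046573674609222 2.114249292888109
[ 0.436  -0.2588  0.02  ] 0.12906697906903175 2.1151822356827443
tool xy mm [88.6183  0.6358] [89.0152  0.3265]
```

send_rows:
  motion:
    - [[1, 0, 0], [0, 0, -0.25], 1]
    - [[1, 0, 0], [0, 0, 0], 1]
    - [[0.95, 0.05, 0], [0, 0, 0], 1]
    - [[0, 0, 0.95], [0, 0, 0], 1]
    - [[0, 0, 0.95], [0, 0, 0], 1]
    - [[0, 0, 0.95], [0, 0, 0], 1]
    - [[0, 0, 0.95], [0, 0, 0], 0.2]
    - [[0, 0, 0.95], [0, 0, 0], 0.2]
    - [[0, 0, 0.7], [0, 0, 0], 0.2]
    - [[0, 0, 0], [0, 0, 0], 0]
    - [[0, 0, 0], [0, 0, 0], 0]

```text
time_s: 6.2
ee_pos: [0.4367, -0.2603, 0.0045]
eef_rot: [3.141, 0.002, 2.109]
force: [0.0, -0.2, 0.7]
grip_width: 0.0576
grip_force: 0.0
```

send_rows:
  motion:
    - [[0, 0, 0], [0, 0, 0], -1]
    - [[0, 0, 0], [0, 0, 0], -1]
    - [[0, 0, 0], [0, 0, 0], -1]
    - [[0, 0, 0], [0, 0, 0], -1]
    - [[0, 0, 0], [0, 0, 0], -1]
    - [[0, 0, 0], [0, 0, 0], -1]
    - [[0, 0, 0], [0, 0, 0], -1]
    - [[0, 0, 0], [0, 0, 0], -1]
  squeeze: 45

```text
time_s: 7.0
ee_pos: [0.4361, -0.26, 0.0031]
eef_rot: [3.141, 0.0, 2.108]
force: [-0.8, 0.6, 5.6]
grip_width: 0.0167
grip_force: 45.0
```

send_rows:
  motion:
    - [[0, 0, -0.5], [0, 0, 0], -1]
    - [[0, 0, -1], [0, 0, 0], -1]
    - [[0, 0, -1], [0, 0, 0], -1]
    - [[0, 0, -1], [0, 0, 0], -1]
    - [[0, 0, -1], [0, 0, 0], -1]
    - [[0, 0, -1], [0, 0, 0], -1]
    - [[0, 0, -1], [0, 0, 0], -1]
    - [[0, 0, -1], [0, 0, 0], -1]
    - [[0, 0, 0], [0, 0, 0], -1]

```text
time_s: 7.9
ee_pos: [0.4369, -0.2606, 0.2315]
eef_rot: [3.139, 0.005, 2.108]
force: [1.6, 0.3, -0.4]
grip_width: 0.0171
grip_force: 45.0
```

send_rows:
  motion:
    - [[0.98, 0.65, -0.25], [0, 0, 0], -1]
    - [[0.98, 0.65, -0.25], [0, 0, 0], -1]
    - [[0.98, 0.65, -0.25], [0, 0, 0], -1]
    - [[0.98, 0.65, -0.25], [0, 0, 0], -1]
    - [[0.98, 0.65, -0.25], [0, 0, 0], -1]
    - [[0.98, 0.65, -0.25], [0, 0, 0], -1]
    - [[0.98, 0.65, -0.25], [0, 0, 0], -1]
    - [[0.98, 0.65, -0.25], [0, 0, 0], -1]
    - [[0.98, 0.65, -0.25], [0, 0, 0], -1]
    - [[0.98, 0.65, -0.25], [0, 0, 0], -1]
    - [[0.98, 0.65, -0.25], [0, 0, 0], -1]
    - [[0.98, 0.65, -0.25], [0, 0, 0], -1]

```text
time_s: 9.1
ee_pos: [0.4562, 0.1644, 0.3173]
eef_rot: [-3.14, -0.0, 2.108]
force: [1.3, -0.7, -1.4]
grip_width: 0.0167
grip_force: 45.0
```

```bash
cat > goal.py <<'E'
from station import *
from h import *
import sys
np.set_printoptions(precision=3,suppress=True)
O=[.649,.077,.12];YAW=.108
def report(off,extra=0.0):
    """off: TCP in clip frame mm; extra: additional lean (rad) about clip y"""
    C,o=clip(O,YAW); s=get_obs()
    R=Ro.from_euler('xyz',s["eef_rot"]).as_matrix()
    T=np.c_[-C[:,1],-C[:,0],-C[:,2]]
    T=Ro.from_rotvec(C[:,1]*-extra).as_matrix()@T   # -: tool back leans left
    P=o+C@np.array(off)/1000
    print("t",s["time_s"],"q",s["qpos"],"F",s["force"],"w",s["grip_width"])
    print("tcp in clip mm",C.T@(s["ee_pos"]-o)*1000)
    rv=Ro.from_matrix(R.T@T).as_rotvec()
    print("turn units",rv/.12,"| shift units in present axes",R.T@(P-s["ee_pos"])/.03,"| in target axes",T.T@(P-s["ee_pos"])/.03)
if __name__=="__main__": report([float(v) for v in sys.argv[1:4]],float(sys.argv[4]) if len(sys.argv)>4 else 0)
E
python3 goal.py 0 0 130
```

```text
t 9.1 q [ 0.27   0.09   1.514 -0.     1.539 -0.267] F [ 1.316 -0.716 -1.443] w 0.01666609760592376
tcp in clip mm [   5.407 -182.213  224.652]
turn units [ 3.867 -2.495 -9.284] | shift units in present axes [-3.82   4.935  2.816] | in target axes [-6.074  0.18   3.155]
```

```bash
python3 goal.py 1 0 122 .1 | tail -2
```

```text
tcp in clip mm [   5.407 -182.213  224.652]
turn units [ 4.605 -2.969 -9.188] | shift units in present axes [-3.968  4.868  3.03 ] | in target axes [-6.074  0.488  3.39 ]
```

send_rows:
  motion:
    - [[0, 0, 0], [0.42, -0.27, -0.835], -1]
    - [[0, 0, 0], [0.42, -0.27, -0.835], -1]
    - [[0, 0, 0], [0.42, -0.27, -0.835], -1]
    - [[0, 0, 0], [0.42, -0.27, -0.835], -1]
    - [[0, 0, 0], [0.42, -0.27, -0.835], -1]
    - [[0, 0, 0], [0.42, -0.27, -0.835], -1]
    - [[0, 0, 0], [0.42, -0.27, -0.835], -1]
    - [[0, 0, 0], [0.42, -0.27, -0.835], -1]
    - [[0, 0, 0], [0.42, -0.27, -0.835], -1]
    - [[0, 0, 0], [0.42, -0.27, -0.835], -1]
    - [[0, 0, 0], [0.42, -0.27, -0.835], -1]
    - [[0, 0, 0], [0, 0, 0], -1]

```text
time_s: 10.3
ee_pos: [0.456, 0.1634, 0.3164]
eef_rot: [-2.515, -0.003, -3.031]
force: [0.2, -0.4, -1.3]
grip_width: 0.0171
grip_force: 45.0
```

```bash
python3 goal.py 1 0 122 .1
```

```text
t 10.3 q [ 0.564  0.248  1.449 -0.562  1.726 -1.127] F [ 0.166 -0.392 -1.262] w 0.017060816080360943
tcp in clip mm [   5.771 -182.531  223.461]
turn units [-0.026 -0.004  0.034] | shift units in present axes [-6.088  0.482  3.345] | in target axes [-6.084  0.496  3.349]
```

send_rows:
  motion:
    - [[-0.87, 0.07, 0], [0, 0, 0], -1]
    - [[-0.87, 0.07, 0], [0, 0, 0], -1]
    - [[-0.87, 0.07, 0], [0, 0, 0], -1]
    - [[-0.87, 0.07, 0], [0, 0, 0], -1]
    - [[-0.87, 0.07, 0], [0, 0, 0], -1]
    - [[-0.87, 0.07, 0], [0, 0, 0], -1]
    - [[-0.87, 0.07, 0], [0, 0, 0], -1]
    - [[0, 0, 0.84], [0, 0, 0], -1]
    - [[0, 0, 0.84], [0, 0, 0], -1]
    - [[0, 0, 0.84], [0, 0, 0], -1]
    - [[0, 0, 0.83], [0, 0, 0], -1]
    - [[0, 0, 0], [0, 0, 0], -1]

```text
time_s: 11.5
ee_pos: [0.6427, 0.1339, 0.2247]
eef_rot: [-2.517, -0.003, -3.039]
force: [-0.4, 0.4, -0.8]
grip_width: 0.0168
grip_force: 45.0
```

```bash
python3 goal.py 1 0 40 .1
python3 - <<'E'
from station import *
from h import *
from goal import *
C,o=clip(O,YAW)
P=lambda x,y,z:C@np.array([x,y,z])/1000+o
ims=[]
for n in("wrist","top","side"):
    c=camera(n); np.savez(n+"4.npz",**c); im=c["pixels"][:,:,::-1].copy()
    q=proj(c,[P(0,0,60)])[0].astype(int); print(n,q)
    if n=="wrist": ims.append(cv2.resize(im,(480,300)))
    else:
        x,y=np.clip(q-[60,45],0,[520,310]); print(x,y); ims.append(cv2.resize(im[y:y+90,x:x+120],(400,300),interpolation=cv2.INTER_CUBIC))
r=np.zeros((600,800,3),np.uint8); r[:300,:480]=ims[0]; r[300:,:400]=ims[1]; r[300:,400:]=ims[2]; cv2.imwrite("pics/c4.png",r)
E
```

```text
t 11.5 q [ 0.382  0.648  1.09  -0.596  1.597 -1.249] F [-0.429  0.405 -0.84 ] w 0.01676601847374397
tcp in clip mm [  2.799  -0.161 119.297]
turn units [-0.009 -0.048 -0.017] | shift units in present axes [-0.02   0.327  2.624] | in target axes [-0.005  0.324  2.624]
wrist [330 215]
top [236 114]
176 69
side [332 138]
272 93
```

View pics/c4.png

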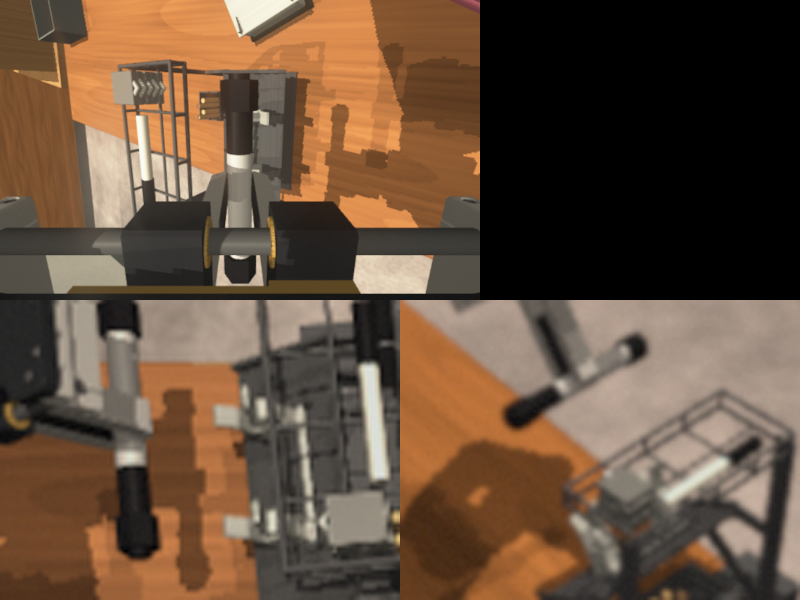

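The held marker is visible in all three views. Its near block is at wrist (317,127), top (217,137) and side (308,127); its far block is at wrist (320,356) and side (341,107). It sits above the clip mouth, left of the tray. Next I'll check its tilt in the grip.

Run:
```python
from goal import *
w=load("wrist4.npz");s=load("side4.npz");t=load("top4.npz")
C,o=clip(O,YAW)
a=tri([(w,(317.5,126.7)),(s,(308,126.9)),(t,(217,137))]); b=tri([(w,(320,356)),(s,(341.3,107.1))])
A,B=[C.T@(v[0]-o)*1000 for v in (a,b)]; print(A,a[1],B,b[1],(A+B)/2,B-A)
for p in ((317.5,126.7),(320,180),(318,220),(320,356)): print(p,C.T@(dep(w,p)-o)*1000)
# expected if marker axis 8 mm behind TCP
R=Ro.from_euler('xyz',get_obs()["eef_rot"]).as_matrix();P=get_obs()["ee_pos"]-R[:,2]*.008
for sgn in(1,-1):
  X=P+R[:,0]*.065*sgn; print(C.T@(X-o)*1000,proj(w,X),proj(s,X),proj(t,X))
```

```text
[  2.433 -63.621 128.516] [np.float64(0.0024289343759840687), np.float64(0.0007442184147317274), np.float64(0.0029934421451262034)] [  1.104  67.297 128.412] [np.float64(0.0005581581130165976), np.float64(0.0005581581130165804)] [  1.769   1.838 128.464] [ -1.329 130.917  -0.104]
(317.5, 126.7) [  1.109 -66.193 137.974]
(320, 180) [  0.074 -40.479 136.449]
(318, 220) [  1.066 -19.937 136.735]
(320, 356) [ -0.018  59.439 137.407]
[  1.829 -64.054 132.075] [[317.306 130.955]] [[307.377 125.531]] [[215.676 138.542]]
[  2.149  65.946 132.215] [[317.161 359.299]] [[340.659 106.212]] [[210.036  74.303]]
```

send_rows:
  motion:
    - [[0, 0.1, 0.65], [0, 0, 0], -1]
    - [[0, 0.08, 0.65], [0, 0, 0], -1]
    - [[0, 0.08, 0.65], [0, 0, 0], -1]
    - [[0, 0.08, 0.65], [0, 0, 0], -1]
    - [[0, 0, 0], [0, 0, 0], -1]
    - [[0, 0, 0], [0, 0, 0], -1]

```text
time_s: 12.25
ee_pos: [0.6477, 0.0996, 0.16]
eef_rot: [-2.517, 0.002, -3.034]
force: [-0.1, -0.4, 0.1]
grip_width: 0.0167
grip_force: 45.0
```

```bash
python3 goal.py 0.8 0 -8 .1
```

```text
t 12.25 q [ 0.333  0.674  1.2   -0.612  1.451 -1.211] F [-0.062 -0.383  0.141] w 0.016693934437081056
tcp in clip mm [ 0.426  1.128 45.986]
turn units [-0.006  0.012 -0.013] | shift units in present axes [0.04  0.169 1.792] | in target axes [0.038 0.167 1.792]
```

send_rows:
  motion:
    - [[0, 0, 0], [0, 0, 0], -1]
    - [[0, 0.02, 0.2], [0, 0, 0], -1]
    - [[0, 0.02, 0.2], [0, 0, 0], -1]
    - [[0, 0.02, 0.2], [0, 0, 0], -1]
    - [[0, 0.02, 0.2], [0, 0, 0], -1]
    - [[0, 0, 0], [0, 0, 0], -1]
    - [[0, 0, 0], [0, 0, 0], -1]

```text
time_s: 12.95
ee_pos: [0.6486, 0.0867, 0.1378]
eef_rot: [-2.517, 0.0, -3.034]
force: [-0.3, -1.0, -0.7]
grip_width: 0.0164
grip_force: 45.0
```

```bash
python3 goal.py 0.8 0 -8 .1
```

```text
t 12.95 q [ 0.315  0.689  1.231 -0.619  1.406 -1.2  ] F [-0.321 -0.978 -0.72 ] w 0.01644857081819796
tcp in clip mm [ 0.484  0.63  20.222]
turn units [-0.01  -0.001 -0.005] | shift units in present axes [0.021 0.085 0.937] | in target axes [0.021 0.083 0.937]
```

Now to push it in past the jaw, slowly, while watching the force.

send_rows:
  motion:
    - [[0, 0.02, 0.12], [0, 0, 0], -1]
    - [[0, 0.01, 0.12], [0, 0, 0], -1]
    - [[0, 0.01, 0.12], [0, 0, 0], -1]
    - [[0, 0.01, 0.12], [0, 0, 0], -1]
    - [[0, 0, 0], [0, 0, 0], -1]
  squeeze: 58

```text
time_s: 13.45
ee_pos: [0.6494, 0.08, 0.1249]
eef_rot: [-2.517, 0.001, -3.033]
force: [1.6, 3.3, -0.9]
grip_width: 0.0163
grip_force: 58.0
```

```bash
python3 goal.py 0.8 0 -8 .1
```

```text
t 13.45 q [ 0.305  0.698  1.247 -0.624  1.379 -1.194] F [ 1.649  3.289 -0.932] w 0.016347557693189504
tcp in clip mm [-0.08   0.763  5.733]
turn units [-0.005  0.006 -0.003] | shift units in present axes [0.026 0.017 0.458] | in target axes [0.025 0.017 0.458]
```

send_rows:
  motion:
    - [[0, 0.01, 0.12], [0, 0, 0], -1]
    - [[0, 0.01, 0.12], [0, 0, 0], -1]
    - [[0, 0.01, 0.12], [0, 0, 0], -1]
    - [[0, 0.01, 0.1], [0, 0, 0], -1]
    - [[0, 0, 0], [0, 0, 0], -1]
    - [[0, 0, 0], [0, 0, 0], -1]

```text
time_s: 14.05
ee_pos: [0.6501, 0.0723, 0.1135]
eef_rot: [-2.516, 0.0, -3.034]
force: [-1.6, 0.8, 2.4]
grip_width: 0.0168
grip_force: 58.0
```

```bash
python3 goal.py 0.8 0 -8 .1
```

```text
t 14.05 q [ 0.294  0.707  1.261 -0.63   1.355 -1.188] F [-1.609  0.764  2.401] w 0.01680080457837582
tcp in clip mm [ 0.874  0.598 -8.03 ]
turn units [-0.013 -0.001 -0.006] | shift units in present axes [ 0.02   0.002 -0.001] | in target axes [ 0.02   0.002 -0.001]
```

send_rows:
  motion:
    - [[0, 0, 0.04], [0, 0, 0], -1]
    - [[0, 0, 0.03], [0, 0, 0], -1]
    - [[0, 0, 0], [0, 0, 0], -1]

```text
time_s: 14.35
ee_pos: [0.6503, 0.0722, 0.1133]
eef_rot: [-2.517, 0.002, -3.034]
force: [-10.3, 9.5, 14.1]
grip_width: 0.0166
grip_force: 58.0
```

```bash
python3 goal.py 0.8 0 -8 .1
```

```text
t 14.35 q [ 0.294  0.707  1.262 -0.63   1.353 -1.187] F [-10.318   9.491  14.078] w 0.01658012348991321
tcp in clip mm [ 0.913  0.74  -8.228]
turn units [-0.009  0.01  -0.011] | shift units in present axes [ 0.025  0.003 -0.008] | in target axes [ 0.025  0.003 -0.008]
```

send_rows:
  motion:
    - [[0, 0, -0.05], [0, 0, 0], -1]
    - [[0, 0, 0], [0, 0, 0], -0.3]
    - [[0, 0, 0], [0, 0, 0], -0.3]
    - [[0, 0, 0], [0, 0, 0], -0.3]
    - [[0, 0, 0], [0, 0, 0], -0.3]

```text
time_s: 14.85
ee_pos: [0.6501, 0.072, 0.1126]
eef_rot: [-2.517, 0.0, -3.034]
force: [0.4, 0.1, -0.2]
grip_width: 0.0329
grip_force: 0.0
```

send_rows:
  motion:
    - [[0, -0.05, -0.5], [0, 0, 0], -0.3]
    - [[0, -0.08, -0.8], [0, 0, 0], -0.3]
    - [[0, -0.1, -1], [0, 0, 0], -0.3]
    - [[0, -0.1, -1], [0, 0, 0], -0.3]
    - [[0, -0.1, -1], [0, 0, 0], -0.3]
    - [[0, 0, 0], [0, 0, 0], -0.3]

```text
time_s: 15.45
ee_pos: [0.6438, 0.1393, 0.2299]
eef_rot: [-2.519, 0.007, -3.032]
force: [-0.6, 0.9, -0.2]
grip_width: 0.0327
grip_force: 0.0
```

```bash
python3 goal.py 0.8 0 -8 .1
python3 - <<'E'
from goal import *
C,o=clip(O,YAW); P=lambda x,y,z:C@np.array([x,y,z])/1000+o
ims=[]
for n in("wrist","top"):
    c=camera(n); np.savez(n+"5.npz",**c); im=c["pixels"][:,:,::-1].copy()
    q=proj(c,[P(0,-20,0),P(0,-65,0),P(0,65,0)]); print(n,q)
    if n=="wrist": x,y=np.clip(q[0].astype(int)-[75,100],0,[490,200]); ims.append(cv2.resize(im[y:y+200,x:x+150],(450,600),interpolation=cv2.INTER_CUBIC))
    else: x,y=np.clip(q[0].astype(int)-[40,80],0,[520,310]);ims.append(cv2.resize(im[y:y+140,x:x+80],(343,600),interpolation=cv2.INTER_CUBIC))
    print(x,y)
cv2.imwrite("pics/c5.png",np.hstack(ims))
E
```

```text
t 15.45 q [ 0.389  0.645  1.083 -0.597  1.597 -1.248] F [-0.615  0.925 -0.181] w 0.03274539075157335
tcp in clip mm [  0.794   1.516 126.425]
turn units [ 0.006  0.055 -0.023] | shift units in present axes [0.081 0.443 4.458] | in target axes [0.051 0.447 4.458]
wrist [[332.837 171.579]
 [333.28  121.441]
 [332.082 257.039]]
257 71
top [[254.797 128.797]
 [256.752 148.522]
 [251.157  92.067]]
214 48
```

View pics/c5.png

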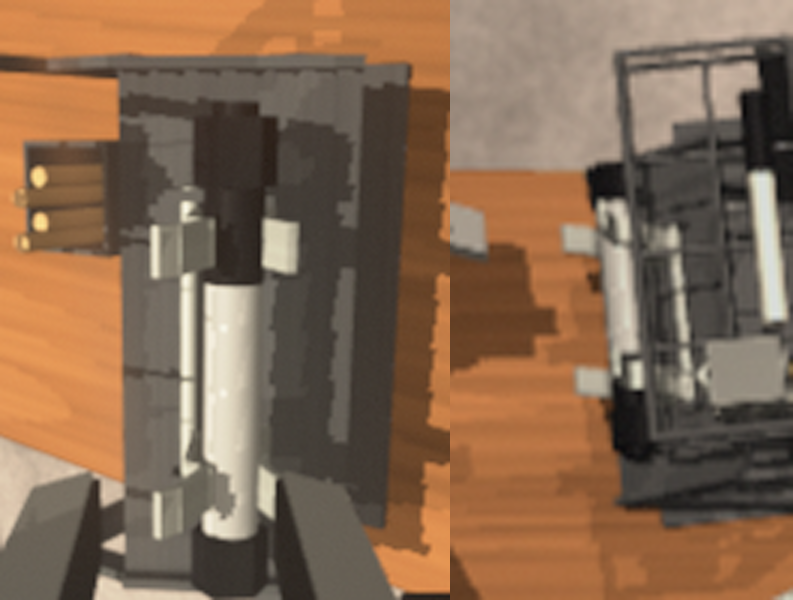

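The crop shows the marker lying in both forks with a hex block outside each: near block at (235,145), far block at (228,565). I'll check its depth and the jaw numerically.

Run:
```python
from goal import *
w=load("wrist5.npz");C,o=clip(O,YAW);f=lambda p:(257+p[0]/3,71+p[1]/3)
for n,p in dict(nearblk=(235,145),blkb=(230,190),barl=(238,230),bar2=(232,330),bar3=(230,420),bar4=(228,500),farblk=(228,565),prong=(282,245),jaw=(185,245),jawR=(205,245),jawfar=(170,510)).items(): print(n,C.T@(dep(w,f(p))-o)*1000)
for a in [(4,-38,11),(12,-38,31),(18,-38,36),(4,38,11),(18,38,36),(0,-75,0),(0,-55,9),(0,55,9),(0,75,0)]:
    q=proj(w,o+C@np.array(a)/1000)[0]; print(a,(q-[257,71])*3)
```

```text
nearblk [ -2.303 -66.906   9.713]
blkb [ -1.011 -54.268  10.12 ]
barl [ -3.399 -42.709   8.948]
bar2 [ -1.956 -12.984   9.351]
bar3 [-1.537 15.549  7.809]
bar4 [-1.184 41.555  8.393]
farblk [-1.48  62.792 10.244]
prong [-16.364 -39.513  19.037]
jaw [ 10.363 -40.157  27.436]
jawR [  5.739 -38.97   15.756]
jawfar [14.194 35.569 34.113]
(4, -38, 11) [212.211 246.666]
(12, -38, 31) [177.783 254.222]
(18, -38, 36) [153.723 256.124]
(4, 38, 11) [210.995 491.642]
(18, 38, 36) [156.208 519.817]
(0, -75, 0) [229.15  116.354]
(0, -55, 9) [226.757 187.216]
(0, 55, 9) [223.786 540.455]
(0, 75, 0) [224.998 586.144]
```

```bash
python3 -c "
from station import *
print(hand_in())"
```

```text
the job is handed in; nothing more can be done
None
```

The marker is seated in both forks with a hex block outside each, the jaw is closed over it, the gripper is clear and the job is handed in at about 15.5 s; no verdict came back, but the last depth check put its axis at the clip origin to within about 2 mm.

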